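Sort dropper reagents into their colour-coded trays

ROBOT

A 7-joint arm with a two-finger parallel gripper is mounted at the origin on a cart in front of the work surface, level with it; the furniture and walls round the work are solid. World frame = base frame: x ahead of the robot, y to its left, z up, the work surface at z = 0. Lengths are in mm, angles in rad, forces in N, time in s.
With the tool pointing down it reaches from about 425 to 975 mm from the base axis. Payload 16.7 kg.
Tool frame: the origin (TCP) lies at the very end of the fingers, on their centre line; the grasp point (between the pads) lies 19 mm behind it; z points along the fingers, y is the line along which they close (so a half turn about z gives the same grasp; the last joint's range is limited). The gripper opens to 85 mm and grips with 20 to 120 N. Pads are 22 mm wide; open, the fingers measure 114 mm over their backs; the gripper's body (76 mm by 85 mm) begins 54 mm behind the grasp point. The pads swing forward as they close: fully open they stand 13 mm farther back than shut.
Start: joints at [-1.429, 0.426, 0.074, 1.606, -0.034, 1.111, -0.067], TCP at [194.187, 646.427, 231.302] pointing down, gripper open.
Joint ranges: [-2.85, 2.85], [-0.5, 2.14], [-1.23, 1.37], [0.21, 2.46], [-1.02, 4.16], [0.16, 2.05], [-2.73, 2.73]. Speed limits (rad/s): [1.89, 1.89, 2.39, 2.39, 3.01, 3.01, 3.01].

INTERFACE

Orientations are given as a unit quaternion [w, x, y, z].
In Python, from station import * gives the robot as it stands.
- The arm moves only by the tool jog_arm, never from a script. Its argument "rows" is one flat list of numbers, 6 for each row, row after row: the shift along the tool's x, y, z normalised to -1 to 1, where 1 is 3 cm, then the turn, a rotation vector about the tool's x, y, z normalised to -1 to 1, where 1 is 4 degrees. A call has 1 to 10 rows; each row shifts and turns the commanded pose from where the row before left it, along the tool's axes as they then stand; what a row does not reach is not made up. A row lasts 1/12 s, in which the tool goes at most 41.7 mm and 7.16 degrees, less where a joint would pass 70% of its speed; a pose out of reach is approached as far as the arm can. A call with a number of a shift or a turn outside -1 to 1 is refused whole. A call with a gripper value outside its range is refused whole. "fingers" is the opening, from 0 (shut) to 1 (fully open), set as the call begins (left out, the last holds). The fingers move at their own pace and stop on an object; "force" is the grip in N (left out, the last holds). Time passes only in rows, so rows that do not move let the fingers close. It gives the time, the measured TCP pose, the force, the opening and the grip force at its end, in the units of the state.
- state(): the state, without advancing time (a new reading comes with each control period).
- grab_frame(name): name is "side" or "top" or "wrist"; returns a dict with "frame" (400x640x3 uint8, red, green, blue), "K" (3x3 intrinsics, pixels), "extrinsics" (4x4, takes a point from camera to world coordinates). Camera axes: x right, y down, z forward; pixel columns grow to the right and rows downward; lengths in mm; the calibration is good to about 2 mm. A picture is of the moment at which its call begins. There is no depth.
- hand_in(): hands the job in; it is judged then, once.
The state is a dict: "t": time; "joint_pos": joint angles; "qd": joint speeds; "tau": joint torques, N m; "position": TCP position; "eef_rot": TCP orientation; "wrist_force": force on the tool from outside, world axes, zero at the start; "wrist_torque": the same for the moment, N m; "width": finger opening in mm; "gripper_force": force on a finger pad.
Only numpy, scipy, OpenCV 4.12 (cv2) and the standard library are available. Lean on these libraries where they do the work, as an engineer would, in place of code of your own. Each camera call takes 0.05 s, during which the arm holds its last target. There are 200 camera calls.

TASK

Put the dropper bottles away by cap colour: the two blue-capped ones into the blue tray, the two yellow-capped ones into the yellow tray and the red-capped one into the red tray, each standing upright in a bay of its own. Do not tip any bottle over, and leave the black-capped dropper bottle and the wider teal-capped bottle standing where they are.

Things in the scene. Friction and masses are not known exactly. Their poses are not given: they have to be found in the camera images.
- blue_1: White dropper bottle, blue cap and label band, upright on the worktop; 25 mm diameter, 68 mm tall, 30 g. Body 25 mm wide up to 40 mm, blue cap 19 mm wide from 38 to 52 mm, blue spout 9 mm wide above. Round: yaw does not matter. Origin: centre of its underside; z up. The two blue ones are alike; either may go in either bay.
- blue_2: White dropper bottle, blue cap and label band, upright on the worktop; 25 mm diameter, 68 mm tall, 30 g. Body 25 mm wide up to 40 mm, blue cap 19 mm wide from 38 to 52 mm, blue spout 9 mm wide above. Round: yaw does not matter. Origin: centre of its underside; z up. The two blue ones are alike; either may go in either bay.
- tray_blue: Blue tray fixed to the worktop, 116 mm (its x) by 60 mm (its y) by 14 mm high, open top. A cross wall makes two bays, 52 x 52 mm inside, centred at x = -28 and +28 mm, y = 0; walls 4 mm thick, 14 mm high; bay floor 3 mm above the worktop. Origin: centre of its underside; z up; yaw within 0.3 rad of the world's. Takes the two blue bottles, one in each bay.
- yellow_1: White dropper bottle, yellow cap and label band, upright on the worktop; 25 mm diameter, 68 mm tall, 30 g. Body 25 mm wide up to 40 mm, yellow cap 19 mm wide from 38 to 52 mm, yellow spout 9 mm wide above. Round: yaw does not matter. Origin: centre of its underside; z up. The two yellow ones are alike; either may go in either bay.
- yellow_2: White dropper bottle, yellow cap and label band, upright on the worktop; 25 mm diameter, 68 mm tall, 30 g. Body 25 mm wide up to 40 mm, yellow cap 19 mm wide from 38 to 52 mm, yellow spout 9 mm wide above. Round: yaw does not matter. Origin: centre of its underside; z up. The two yellow ones are alike; either may go in either bay.
- tray_yellow: Yellow tray fixed to the worktop, 116 mm (its x) by 60 mm (its y) by 14 mm high, open top. A cross wall makes two bays, 52 x 52 mm inside, centred at x = -28 and +28 mm, y = 0; walls 4 mm thick, 14 mm high; bay floor 3 mm above the worktop. Origin: centre of its underside; z up; yaw within 0.3 rad of the world's. Takes the two yellow bottles, one in each bay.
- red_1: White dropper bottle, red cap and label band, upright on the worktop; 25 mm diameter, 68 mm tall, 30 g. Body 25 mm wide up to 40 mm, red cap 19 mm wide from 38 to 52 mm, red spout 9 mm wide above. Round: yaw does not matter. Origin: centre of its underside; z up. The only one with this colour.
- tray_red: Red tray fixed to the worktop, 116 mm (its x) by 60 mm (its y) by 14 mm high, open top. A cross wall makes two bays, 52 x 52 mm inside, centred at x = -28 and +28 mm, y = 0; walls 4 mm thick, 14 mm high; bay floor 3 mm above the worktop. Origin: centre of its underside; z up; yaw within 0.3 rad of the world's. Takes the one red bottle, in either bay.
- black_1: White dropper bottle, black cap and label band, upright on the worktop; 25 mm diameter, 68 mm tall, 30 g. Body 25 mm wide up to 40 mm, black cap 19 mm wide from 38 to 52 mm, black spout 9 mm wide above. Round: yaw does not matter. Origin: centre of its underside; z up. Bystander: no tray is meant for it; leave it where it stands.
- teal_bottle: White reagent bottle with a wide teal-green cap, 37 mm diameter, 72 mm tall, 70 g, upright on the worktop. Bystander: leave it where it stands. Origin: centre of its underside; z up.
Things that resemble listed ones, but are neither listed nor needed, are in the scene too. Leave any orange look-alike of the yellow_2 alone. What is shaped like the blue_1 but pink is not meant.

How it is judged:
By the outcome, as a careful person would: the job done as asked, in the order asked, and still so for the second after the job is handed in, with the robot touching nothing.
It also fails if it takes over 112 s, if anything falls off the work surface, if the arm or the gripper's body presses on something with over 40 N, if the wrist force passes 120 N, or if a joint passes its speed limit or range.

## Working session

There is one attempt and no reset: what is moved stays moved. The work goes in short steps, Python scripts to look and compute and a tool call to move; the robot and the scene stay as the last step left them, time stands still between calls to the robot, and variables do not carry over. Pictures are saved under pics/ and viewed, at most 14 in all, crops included, and the job is handed in when it is done.

Besides the shell and the picture viewer there is one more tool, called after "Call:" by a JSON object that holds its "name" and its "arguments", one argument or row to a line. jog_arm: Moves the arm, as the interface text tells. Scaled input: -1 to 1 covers 3 cm each way for a shift and 4 degrees each way for a turn. Its arguments: {"type":"object","properties":{"rows":{"type":"array"},"fingers":{"type":"number"},"force":{"type":"number"}},"required":["rows"]}

```bash
ls; mkdir -p pics
python3 - <<'E'
from station import *
import cv2,numpy as np,pickle
d={}
for n in ("top","side"):
    f=grab_frame(n); d[n]=f; cv2.imwrite(f"pics/{n}0.png",f["frame"][:,:,::-1])
    print(n,f["K"].tolist(),np.round(f["extrinsics"],3).tolist())
pickle.dump(d,open("f0.pkl","wb"))
s=state(); print(s["t"],s["position"],s["eef_rot"],s["width"])
E
```

```text
pics
top [[377.87041601967314, 0.0, 320.1620229287629], [0.0, 377.87041601967314, 195.723375503636], [0.0, 0.0, 1.0]] [[0.016, -0.982, 0.187, 309.631], [-0.999, -0.01, 0.031, -40.541], [-0.029, -0.187, -0.982, 986.52], [0.0, 0.0, 0.0, 1.0]]
side [[454.5618790134446, 0.0, 315.50768749499434], [0.0, 454.5618790134446, 204.3767370871444], [0.0, 0.0, 1.0]] [[0.998, -0.021, 0.058, 438.445], [-0.062, -0.356, 0.932, -1070.941], [0.002, -0.934, -0.357, 442.802], [0.0, 0.0, 0.0, 1.0]]
0.1 [194.12061979 646.11911756 230.69891151] [-4.95173096e-05  1.45436600e-01  9.89367416e-01 -5.56559140e-04] 84.90979043813124
```

View pics/top0.png

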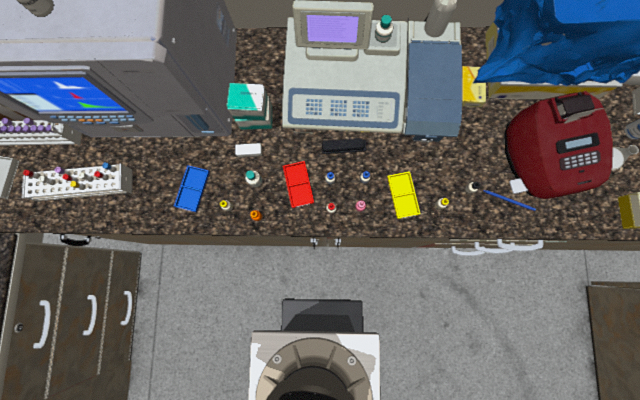

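View pics/side0.png

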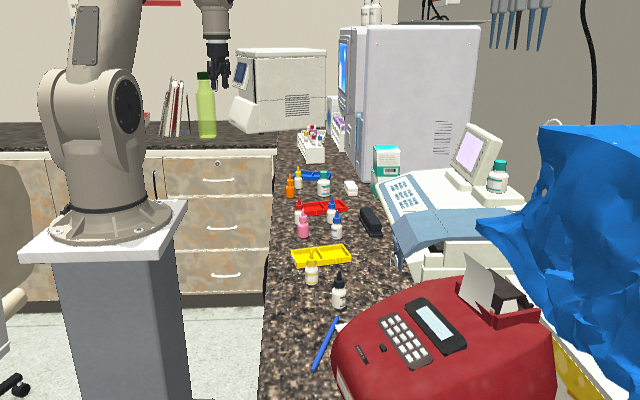

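The two views show these candidates, by top-view pixel:
- Yellow: (224,204) and (444,202). The orange one at (255,214) is a look-alike.
- Blue: (330,176) and (365,175).
- Red: (331,207). The pink one at (361,205) is a look-alike.
- Bystanders: black (474,186) and teal (252,177).
- Trays: blue (191,188), red (298,184), yellow (404,195).

I'll confirm them in an enlarged crop while measuring.

```bash
cat > h.py <<'E'
import cv2,numpy as np
def ray(f,u,v):
    d=f["extrinsics"][:3,:3]@np.linalg.inv(f["K"])@[u,v,1]; return f["extrinsics"][:3,3],d
def onz(f,u,v,z):
    o,d=ray(f,u,v); return (o+d*(z-o[2])/d[2])[:2]
def proj(f,p):
    E=np.linalg.inv(f["extrinsics"]); q=f["K"]@(E@[*p,1])[:3]; return q[:2]/q[2]
R={"blue":[(105,125)],"yellow":[(24,34)],"red":[(0,5),(175,180)],"orange":[(8,20)],"pink":[(150,174)],"teal":[(75,95)]}
def mask(img,c,s=110,v=60):
    hsv=cv2.cvtColor(img,cv2.COLOR_RGB2HSV)
    return sum(cv2.inRange(hsv,(a,s,v),(b,255,255)) for a,b in R[c])
E
python3 - <<'E'
from h import *
import pickle
d=pickle.load(open("f0.pkl","rb"));T=d["top"];S=d["side"]
for c in R:
  m=mask(T["frame"],c); m[:155]=0;m[225:]=0;m[:,:165]=0;m[:,490:]=0
  n,l,st,ce=cv2.connectedComponentsWithStats(m)
  for i in range(1,n):
    if st[i][4]<12: continue
    u,v=ce[i]
    if st[i][4]>250:
      cn=cv2.findContours((l==i).astype('uint8'),0,2)[0][0]; r=cv2.boxPoints(cv2.minAreaRect(cn))
      P=np.array([onz(T,a+.0,b+.0,14) for a,b in r]); e=[P[1]-P[0],P[2]-P[1]]
      L=max(e,key=np.linalg.norm); L=L*np.sign(L[0])
      print("TRAY",c,np.round(P.mean(0)),"sizes",[round(np.linalg.norm(x)) for x in e],"yaw",round(np.arctan2(L[1],L[0]),3),r.astype(int).tolist())
    else: print("T",c,np.round([u,v],1),st[i].tolist(),"z50:",np.round(onz(T,u,v,50)))
  m=mask(S["frame"],c); m[:160]=0;m[300:]=0;m[:,:270]=0;m[:,360:]=0
  n,l,st,ce=cv2.connectedComponentsWithStats(m)
  for i in range(1,n):
    if st[i][4]>12: print("  S",c,np.round(ce[i],1),st[i].tolist())
a=cv2.resize(T["frame"][160:230,165:485],None,fx=2.5,fy=2.5,interpolation=2)
b=cv2.resize(S["frame"][160:310,275:375],None,fx=2.6,fy=2.6,interpolation=2)
o=np.zeros((a.shape[0]+b.shape[0],800,3),'uint8');o[:a.shape[0],:a.shape[1]]=a;o[a.shape[0]:,:b.shape[1]]=b
cv2.imwrite("pics/crop.png",o[:,:,::-1])
E
```

```text
TRAY blue [512. 334.] sizes [121, 66] yaw -0.238 [[172, 205], [187, 163], [209, 170], [195, 213]]
T blue [365.8 174. ] [363, 171, 7, 7, 41] z50: [ 545. -126.]
T blue [329.9 174.8] [327, 172, 7, 7, 40] z50: [542. -35.]
T blue [486.8 191.4] [484, 190, 6, 4, 17] z50: [ 503. -427.]
  S blue [310.1 175.2] [301, 171, 19, 10, 166]
  S blue [328.9 174.7] [328, 172, 3, 7, 18]
  S blue [331.3 203.9] [328, 197, 7, 12, 52]
  S blue [336.5 218.3] [333, 211, 8, 13, 70]
TRAY yellow [ 501. -227.] sizes [65, 121] yaw 0.21 [[385, 175], [409, 169], [420, 213], [396, 219]]
T yellow [444.8 201.1] [441, 198, 8, 7, 43] z50: [ 477. -322.]
T yellow [222.9 203.4] [219, 200, 8, 8, 44] z50: [465. 235.]
  S yellow [297.6 172.5] [295, 167, 6, 10, 41]
  S yellow [320.6 255.3] [291, 243, 60, 26, 1062]
  S yellow [310.3 274.1] [305, 272, 13, 4, 23]
  S yellow [310.6 281.9] [305, 280, 12, 4, 15]
TRAY red [527.  50.] sizes [65, 120] yaw 0.225 [[281, 164], [305, 159], [314, 202], [290, 207]]
T red [331.  205.8] [328, 203, 7, 7, 39] z50: [462. -39.]
  S red [312.7 207.1] [295, 197, 35, 19, 400]
  S red [340.2 205.7] [334, 199, 14, 14, 135]
T orange [255.6 215.1] [250, 210, 13, 11, 114] z50: [436. 150.]
  S orange [289.6 177.1] [287, 174, 6, 6, 17]
  S orange [289.9 189.6] [286, 181, 9, 17, 131]
T pink [359.7 207.4] [356, 203, 10, 8, 36] z50: [ 459. -110.]
  S pink [302.9 220.1] [299, 217, 8, 7, 38]
  S pink [302.6 231.7] [298, 225, 10, 13, 104]
T teal [249.9 174.5] [246, 171, 9, 9, 57] z50: [541. 170.]
  S teal [323.2 174. ] [320, 171, 8, 7, 50]
```

View pics/crop.png

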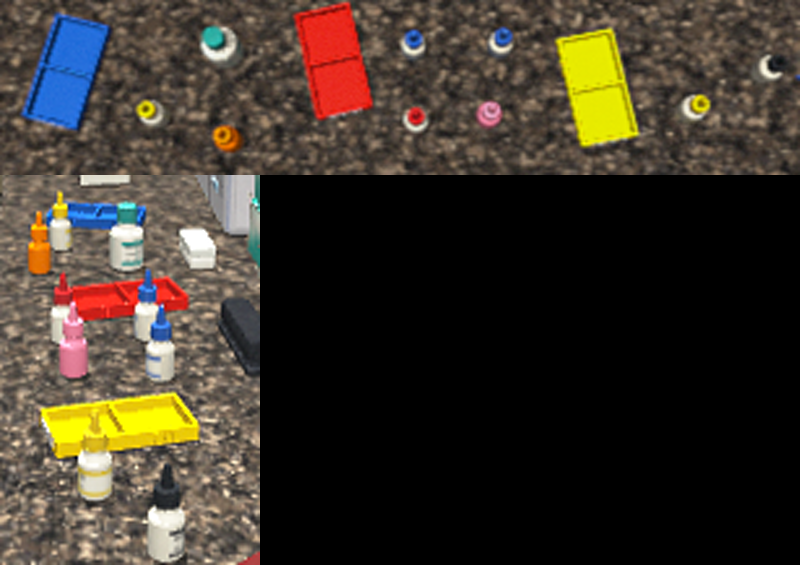

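The crop confirms which bottles are which: blue (414,42) and (502,40), yellow (148,110) and (698,105), red (415,118). Orange (227,138) and pink (489,113) are coloured all over, so they're look-alikes. Next I'll refine x using the side view.

Run:
```python
from h import *
import pickle
d=pickle.load(open("f0.pkl","rb"));T=d["top"];S=d["side"]
m=mask(S["frame"],"red",90,40)[190:225,285:310]; ys,xs=np.nonzero(m[:12]); 
print("red spout side", xs[xs<20].mean()+285, ys.mean()+190)
from scipy.optimize import least_squares
B={"b1":((329.9,174.8),331.3,203.9),"b2":((365.8,174.0),336.5,218.3),"yL":((222.9,203.4),297.6,172.5),"yR":((444.8,201.1),310.4,None),"red":((331,205.8),299,None)}
for k,(t,su,sv) in B.items():
  f=lambda p:np.r_[proj(T,p)-t,(proj(S,p)-(su,sv or 0))[:2 if sv else 1]]
  p=least_squares(f,[500,0,50]); print(k,np.round(p.x,1),"res",np.round(p.fun,1), "z52 top only",np.round(onz(T,*t,52),1))
print(proj(T,(484,341,3)),proj(T,(527,50,14)))
```

```text
red spout side 298.9166666666667 199.41666666666666
b1 [542.4 -34.8  46.7] res [-0.   0.2  0.2 -0.1] z52 top only [541.7 -34.9]
b2 [ 545.5 -126.4   46.6] res [-0.   0.2  0.2 -0. ] z52 top only [ 544.6 -125.9]
yL [466.1 236.5  45.7] res [-0. -0. -0.  0.] z52 top only [465.  234.7]
yR [ 476.1 -320.    56.7] res [-0.  0.  0.] z52 top only [ 476.9 -321.4]
red [462.7 -38.5  47. ] res [ 0.  0. -0.] z52 top only [461.9 -38.5]
[189.08354753 199.02287383] [297.75407092 183.41879711]
```

Call:
{"name": "jog_arm", "arguments": {
  "rows": [0, 0, 0, 0, 0, -0.84, 0, 0, 0, 0, 0, -0.84, 0, 0, 0, 0, 0, -0.84, 0, 0, 0, 0, 0, -0.84, 0, 0, 0, 0, 0, -0.82],
  "fingers": 0.65,
  "force": 25
}}

```text
t: 0.52
position: [194.1, 646.2, 230.9]
eef_rot: [-0.0, -0.001, 1.0, -0.0]
wrist_force: [-0.1, 0.4, -0.7]
width: 55.4
gripper_force: 0.0
```

Call:
{"name": "jog_arm", "arguments": {
  "rows": [-0.464, -0.908, 0.1, 0, 0, 0, -0.464, -0.908, 0.1, 0, 0, 0, -0.464, -0.908, 0.1, 0, 0, 0, -0.464, -0.908, 0.1, 0, 0, 0, -0.464, -0.908, 0.1, 0, 0, 0, -0.464, -0.908, 0.1, 0, 0, 0, -0.464, -0.908, 0.1, 0, 0, 0, -0.464, -0.908, 0.1, 0, 0, 0, -0.464, -0.908, 0.1, 0, 0, 0, -0.464, -0.908, 0.1, 0, 0, 0]
}}

```text
t: 1.35
position: [333.7, 372.5, 201.1]
eef_rot: [-0.0, -0.0, 1.0, -0.0]
wrist_force: [0.5, -0.2, 0.6]
width: 55.7
gripper_force: 0.0
```

Call:
{"name": "jog_arm", "arguments": {
  "rows": [-0.464, -0.908, 0.1, 0, 0, 0, -0.464, -0.908, 0.1, 0, 0, 0, -0.464, -0.908, 0.1, 0, 0, 0, -0.464, -0.908, 0.1, 0, 0, 0, -0.464, -0.908, 0.1, 0, 0, 0, -0.464, -0.908, 0.1, 0, 0, 0, -0.464, -0.908, 0.1, 0, 0, 0, -0.464, -0.908, 0.1, 0, 0, 0, -0.464, -0.908, 0.1, 0, 0, 0, -0.464, -0.908, 0.1, 0, 0, 0]
}}

```text
t: 2.18
position: [472.9, 100.1, 171.2]
eef_rot: [-0.0, -0.0, 1.0, -0.0]
wrist_force: [-0.1, -0.7, 0.5]
width: 55.6
gripper_force: 0.0
```

Call:
{"name": "jog_arm", "arguments": {
  "rows": [-0.464, -0.908, 0.1, 0, 0, 0, -0.464, -0.908, 0.1, 0, 0, 0, -0.464, -0.908, 0.1, 0, 0, 0, -0.464, -0.908, 0.1, 0, 0, 0, -0.464, -0.908, 0.1, 0, 0, 0, 0, 0, 0, 0, 0, 0, 0, 0, 0, 0, 0, 0]
}}

```text
t: 2.77
position: [542.2, -36.4, 155.8]
eef_rot: [-0.0, 0.002, 1.0, -0.0]
wrist_force: [0.1, 1.0, 0.3]
width: 55.6
gripper_force: 0.0
```

Run:
```python
from station import *
import cv2,numpy as np,pickle
f=grab_frame("wrist"); g=grab_frame("top"); pickle.dump({"wrist":f,"top":g},open("f1.pkl","wb"))
cv2.imwrite("pics/w1.png",f["frame"][:,:,::-1]); print(np.round(f["K"],1).tolist(),np.round(f["extrinsics"],3).tolist(),state()["position"])
```

```text
[[296.1, 0.0, 317.5], [0.0, 296.1, 203.7], [0.0, 0.0, 1.0]] [[0.004, 0.957, 0.29, 467.879], [1.0, -0.004, -0.001, -35.419], [-0.0, 0.29, -0.957, 299.056], [0.0, 0.0, 0.0, 1.0]] [541.74559583 -34.10668336 156.03300312]
```

View pics/w1.png

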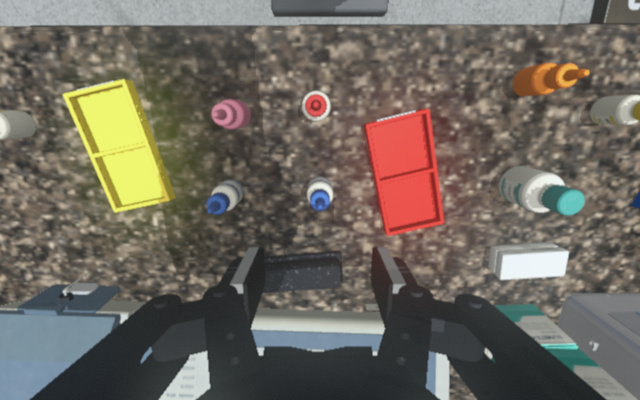

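The wrist view shows blue_1 at (320,193), blue_2 at (224,197), red at (316,105), the red tray at (405,172) and the yellow tray at (119,146). I'll check the positions against this view.

```bash
cat > w.py <<'E'
from h import *
def report(W,zc=50):
  for c in ("blue","yellow","red"):
    m=mask(W["frame"],c,110,80); m[245:]=0;m[:20]=0
    n,l,st,ce=cv2.connectedComponentsWithStats(m)
    for i in range(1,n):
      if st[i][4]<40: continue
      cn=cv2.findContours((l==i).astype('uint8'),0,2)[0][0]
      if st[i][4]>2000:
        r=cv2.boxPoints(cv2.minAreaRect(cn)); P=np.array([onz(W,a,b,14) for a,b in r]); e=[P[1]-P[0],P[2]-P[1]]
        L=max(e,key=np.linalg.norm); L=L*np.sign(L[0])
        q=28*L/np.linalg.norm(L); C=P.mean(0)
        print("TRAY",c,C.round(1),[round(np.linalg.norm(x)) for x in e],"bays",(C+q).round(),(C-q).round())
      else: print(c,ce[i].round(1),st[i].tolist(),"cap@50",onz(W,*ce[i],zc).round(1))
E
python3 -c "
from w import *
import pickle; report(pickle.load(open('f1.pkl','rb'))['wrist'])"
```

```text
blue [319.6 200.3] [311, 190, 19, 21, 308] cap@50 [540.3 -34. ]
blue [636.4 201.2] [631, 192, 9, 16, 81] cap@50 [542.2 243.8]
blue [217.1 203.7] [207, 194, 22, 21, 353] cap@50 [ 543. -124.]
TRAY yellow [ 498.6 -219.6] [70, 123] bays [ 526. -212.] [ 472. -227.]
yellow [636.6 111.3] [633, 102, 7, 19, 92] cap@50 [466.9 220.7]
yellow [170.9 132.2] [167, 127, 9, 11, 56] cap@50 [ 481.7 -155.6]
red [315.5 105. ] [306, 95, 20, 21, 348] cap@50 [461.1 -37.1]
TRAY red [525.9  50.2] [62, 121] bays [553.  58.] [499.  43.]
```

Call:
{"name": "jog_arm", "arguments": {
  "rows": [0, 0, 0.9, 0, 0, 0, 0, 0, 0.9, 0, 0, 0, 0, 0, 0.9, 0, 0, 0, 0, 0, 0.9, 0, 0, 0, 0, 0, 0.5, 0, 0, 0, 0, 0, 0.4, 0, 0, 0, 0, 0, 0.23, 0, 0, 0, 0, 0, 0, 0, 0, 0, 0, 0, 0, 0, 0, 0]
}}

```text
t: 3.62
position: [542.4, -34.3, 14.9]
eef_rot: [0.0, -0.0, 1.0, 0.0]
wrist_force: [0.4, 0.3, 0.1]
width: 55.5
gripper_force: 0.0
```

Call:
{"name": "jog_arm", "arguments": {
  "rows": [0, 0, 0, 0, 0, 0, 0, 0, 0, 0, 0, 0, 0, 0, 0, 0, 0, 0, 0, 0, 0, 0, 0, 0, 0, 0, 0, 0, 0, 0, 0, 0, 0, 0, 0, 0, 0, 0, 0, 0, 0, 0],
  "fingers": 0.1,
  "force": 25
}}

```text
t: 4.2
position: [542.8, -34.5, 15.4]
eef_rot: [0.001, 0.0, 1.0, 0.0]
wrist_force: [-2.1, 1.0, 8.5]
width: 24.7
gripper_force: 24.1
```

Call:
{"name": "jog_arm", "arguments": {
  "rows": [0, 0, -0.5, 0, 0, 0, 0, 0, -0.8, 0, 0, 0, 0, 0, -0.9, 0, 0, 0, 0, 0, -0.9, 0, 0, 0, 0, 0.4, -0.4, 0, 0, 0, 0, 0.8, 0, 0, 0, 0, 0, 0.9, 0, 0, 0, 0, 0, 0.9, 0, 0, 0, 0, 0, 0.9, 0, 0, 0, 0, 0, 0.9, 0, 0, 0, 0]
}}

```text
t: 5.03
position: [542.1, 110.7, 120.1]
eef_rot: [0.0, 0.0, 1.0, 0.0]
wrist_force: [0.6, 0.6, -0.4]
width: 24.3
gripper_force: 24.7
```

Call:
{"name": "jog_arm", "arguments": {
  "rows": [0, 0.9, 0, 0, 0, 0, 0, 0.9, 0, 0, 0, 0, 0, 0.9, 0, 0, 0, 0, 0, 0.9, 0, 0, 0, 0, 0.05, 0.9, 0, 0, 0, 0, 0.05, 0.9, 0, 0, 0, 0, 0.02, 0.9, 0, 0, 0, 0, 0, 0.6, 0, 0, 0, 0, 0, 0.35, 0, 0, 0, 0, 0, 0, 0, 0, 0, 0]
}}

```text
t: 5.87
position: [538.2, 329.0, 119.4]
eef_rot: [0.0, -0.001, 1.0, 0.0]
wrist_force: [-0.0, 0.7, -0.6]
width: 24.0
gripper_force: 24.7
```

Run:
```python
from station import *
from w import *
f=grab_frame("wrist"); cv2.imwrite("pics/w2.png",f["frame"][:,:,::-1]); report(f); s=state(); print(s["position"],s["width"],s["gripper_force"])
```

```text
TRAY blue [512.4 336.1] [116, 60] bays [539. 328.] [485. 344.]
yellow [183.4 115.2] [167, 102, 33, 27, 679] cap@50 [465.  237.4]
TRAY red [520.6  86.9] [121, 55] bays [547.  79.] [494.  95.]
red [637.4 221.5] [634, 213, 6, 17, 60] cap@50 [542.5 574.5]
[538.56515939 326.93239448 119.36130256] 23.926903532967447 24.742689728736877
```

View pics/w2.png

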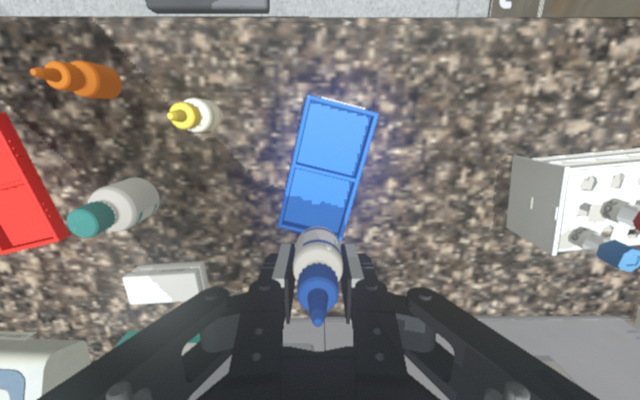

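The bottle is upright in the grip over the upper blue bay, and the tray measures 116 x 60 as it should. I'll lower it, release and go up.

Call:
{"name": "jog_arm", "arguments": {
  "rows": [0, 0, 0.9, 0, 0, 0, 0, 0, 0.9, 0, 0, 0, 0, 0, 0.7, 0, 0, 0, 0, 0, 0.4, 0, 0, 0, 0, 0, 0.25, 0, 0, 0, 0, 0, 0.18, 0, 0, 0, 0, 0, 0, 0, 0, 0, 0, 0, 0, 0, 0, 0, 0, 0, 0, 0, 0, 0]
}}

```text
t: 6.67
position: [539.2, 327.1, 20.6]
eef_rot: [0.001, 0.0, 1.0, 0.0]
wrist_force: [-0.6, 0.2, -0.4]
width: 24.3
gripper_force: 24.7
```

Call:
{"name": "jog_arm", "arguments": {
  "rows": [0, 0, 0, 0, 0, 0, 0, 0, 0, 0, 0, 0, 0, 0, 0, 0, 0, 0, 0, 0, 0, 0, 0, 0, 0, 0, -0.4, 0, 0, 0, 0, 0, -0.8, 0, 0, 0, 0, 0, -0.9, 0, 0, 0, 0, 0, -0.9, 0, 0, 0, 0, -0.3, -0.4, 0, 0, 0, 0, -0.8, 0, 0, 0, 0],
  "fingers": 0.62
}}

```text
t: 7.5
position: [539.5, 297.4, 125.3]
eef_rot: [0.002, -0.002, 1.0, 0.002]
wrist_force: [1.2, 0.5, -1.0]
width: 53.1
gripper_force: 0.0
```

Call:
{"name": "jog_arm", "arguments": {
  "rows": [0, -0.95, 0, 0, 0, 0, 0, -0.95, 0, 0, 0, 0, 0, -0.95, 0, 0, 0, 0, 0, -0.95, 0, 0, 0, 0, 0, -0.95, 0, 0, 0, 0, 0, -0.95, 0, 0, 0, 0, 0, -0.95, 0, 0, 0, 0, 0, -0.95, 0, 0, 0, 0, -0.1, -0.95, 0, 0, 0, 0, -0.08, -0.95, 0, 0, 0, 0]
}}

```text
t: 8.33
position: [543.7, 7.3, 122.2]
eef_rot: [0.0, 0.0, 1.0, 0.0]
wrist_force: [0.4, 0.1, 0.0]
width: 52.9
gripper_force: 0.0
```

Call:
{"name": "jog_arm", "arguments": {
  "rows": [0, -0.95, 0, 0, 0, 0, 0, -0.95, 0, 0, 0, 0, 0, -0.95, 0, 0, 0, 0, 0, -0.95, 0, 0, 0, 0, 0, -0.6, 0, 0, 0, 0, 0, -0.1, 0, 0, 0, 0, 0, 0, 0, 0, 0, 0, 0, 0, 0, 0, 0, 0]
}}

```text
t: 9.0
position: [543.9, -125.6, 121.7]
eef_rot: [-0.0, 0.0, 1.0, 0.0]
wrist_force: [0.1, -0.3, 0.1]
width: 52.9
gripper_force: 0.0
```

Run:
```python
from station import *
from w import *
f=grab_frame("wrist"); report(f); s=state(); print(s["position"],s["width"])
```

```text
blue [317.7 213.9] [307, 202, 22, 25, 421] cap@50 [ 543.  -124.8]
TRAY yellow [ 500.3 -225.7] [62, 118] bays [ 528. -220.] [ 473. -232.]
yellow [ 40.  123.5] [10, 110, 54, 27, 967] cap@50 [ 475.8 -319.2]
red [444.2 101. ] [429, 88, 32, 27, 659] cap@50 [461.2 -37.9]
TRAY red [524.3  46.9] [67, 125] bays [551.  54.] [497.  40.]
[ 543.96255765 -125.05156975  121.65555763] 53.26018009420891
```

Call:
{"name": "jog_arm", "arguments": {
  "rows": [0, 0, 0.9, 0, 0, 0, 0, 0, 0.9, 0, 0, 0, 0, 0, 0.8, 0, 0, 0, 0, 0, 0.5, 0, 0, 0, 0, 0, 0.3, 0, 0, 0, 0, 0, 0.17, 0, 0, 0, 0, 0, 0, 0, 0, 0, 0, 0, 0, 0, 0, 0]
}}

```text
t: 9.72
position: [544.4, -125.8, 15.0]
eef_rot: [0.0, -0.0, 1.0, -0.0]
wrist_force: [0.0, 1.0, 0.4]
width: 52.7
gripper_force: 0.0
```

Call:
{"name": "jog_arm", "arguments": {
  "rows": [0, 0, 0, 0, 0, 0, 0, 0, 0, 0, 0, 0, 0, 0, 0, 0, 0, 0, 0, 0, 0, 0, 0, 0, 0, 0, 0, 0, 0, 0, 0, 0, 0, 0, 0, 0, 0, 0, 0, 0, 0, 0],
  "fingers": 0.1
}}

```text
t: 10.3
position: [544.5, -126.1, 15.3]
eef_rot: [0.001, 0.0, 1.0, 0.0]
wrist_force: [-0.9, 0.5, 8.2]
width: 24.2
gripper_force: 24.3
```

Call:
{"name": "jog_arm", "arguments": {
  "rows": [0, 0, -0.5, 0, 0, 0, 0, 0, -0.8, 0, 0, 0, 0, 0, -0.9, 0, 0, 0, 0, 0, -0.9, 0, 0, 0, 0, 0.4, -0.5, 0, 0, 0, 0, 0.8, 0, 0, 0, 0, 0, 0.95, 0, 0, 0, 0, 0, 0.95, 0, 0, 0, 0, 0, 0.95, 0, 0, 0, 0, 0, 0.95, 0, 0, 0, 0]
}}

```text
t: 11.13
position: [543.9, 25.3, 123.0]
eef_rot: [0.0, 0.0, 1.0, 0.0]
wrist_force: [0.5, 0.4, 0.2]
width: 23.7
gripper_force: 24.7
```

Call:
{"name": "jog_arm", "arguments": {
  "rows": [0.18, 0.95, 0, 0, 0, 0, 0.18, 0.95, 0, 0, 0, 0, 0.18, 0.95, 0, 0, 0, 0, 0.18, 0.95, 0, 0, 0, 0, 0.18, 0.95, 0, 0, 0, 0, 0.18, 0.95, 0, 0, 0, 0, 0.18, 0.95, 0, 0, 0, 0, 0.18, 0.95, 0, 0, 0, 0, 0.18, 0.95, 0, 0, 0, 0, 0.18, 0.95, 0, 0, 0, 0]
}}

```text
t: 11.97
position: [489.6, 310.4, 123.0]
eef_rot: [0.0, 0.0, 1.0, 0.0]
wrist_force: [1.7, 0.8, -0.1]
width: 23.8
gripper_force: 24.7
```

Call:
{"name": "jog_arm", "arguments": {
  "rows": [0.16, 0.7, 0, 0, 0, 0, 0, 0.35, 0, 0, 0, 0, 0, 0, 0, 0, 0, 0, 0, 0, 0, 0, 0, 0]
}}

```text
t: 12.3
position: [485.3, 340.0, 122.5]
eef_rot: [0.0, -0.0, 1.0, -0.0]
wrist_force: [0.5, -0.3, -0.6]
width: 23.8
gripper_force: 24.7
```

Run:
```python
from station import *
from w import *
f=grab_frame("wrist"); report(f); s=state(); print(s["position"],s["width"],s["t"]);cv2.imwrite("pics/w3.png",f["frame"][:,:,::-1])
```

```text
TRAY blue [494.3 341. ] [81, 60] bays [521. 334.] [467. 348.]
yellow [179.7 188.3] [164, 176, 31, 26, 586] cap@50 [464.4 237.3]
TRAY red [493.4  80.8] [47, 68] bays [521.  74.] [466.  88.]
[485.55932344 339.20719254 122.50773585] 23.902611538211573 12.35
```

View pics/w3.png

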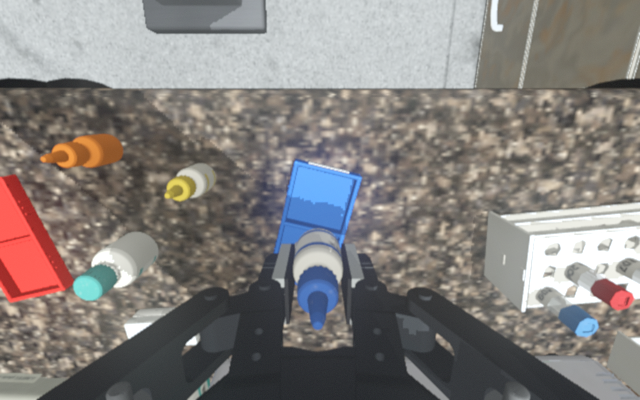

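The bottle hangs upright over the lower blue bay (320,210), 4 mm short in y. I'll correct that and place it.

Call:
{"name": "jog_arm", "arguments": {
  "rows": [0, 0.13, 0.9, 0, 0, 0, 0, 0, 0.9, 0, 0, 0, 0, 0, 0.8, 0, 0, 0, 0, 0, 0.4, 0, 0, 0, 0, 0, 0.25, 0, 0, 0, 0, 0, 0.18, 0, 0, 0, 0, 0, 0, 0, 0, 0, 0, 0, 0, 0, 0, 0, 0, 0, 0, 0, 0, 0]
}}

```text
t: 13.1
position: [485.8, 344.6, 20.6]
eef_rot: [0.001, 0.0, 1.0, 0.001]
wrist_force: [-0.2, -0.2, -0.6]
width: 24.0
gripper_force: 24.7
```

Call:
{"name": "jog_arm", "arguments": {
  "rows": [0, 0, 0, 0, 0, 0, 0, 0, 0, 0, 0, 0, 0, 0, 0, 0, 0, 0, 0, 0, 0, 0, 0, 0, 0, 0, -0.4, 0, 0, 0, 0, 0, -0.8, 0, 0, 0, 0, 0, -0.9, 0, 0, 0, 0, 0, -0.9, 0, 0, 0, 0, 0, -0.4, 0, 0, 0],
  "fingers": 0.62
}}

```text
t: 13.85
position: [486.4, 344.9, 125.6]
eef_rot: [0.001, 0.0, 1.0, 0.001]
wrist_force: [0.9, 0.5, 0.4]
width: 52.9
gripper_force: 0.0
```

Call:
{"name": "jog_arm", "arguments": {
  "rows": [0, -0.5, 0, 0, 0, 0, 0.18, -0.9, 0, 0, 0, 0, 0.18, -0.9, 0, 0, 0, 0, 0.18, -0.8, 0, 0, 0, 0, 0.1, -0.4, 0, 0, 0, 0, 0, -0.07, 0, 0, 0, 0, 0, 0, 0, 0, 0, 0, 0, 0, 0, 0, 0, 0]
}}

```text
t: 14.52
position: [466.2, 238.2, 121.6]
eef_rot: [0.0, -0.0, 1.0, 0.0]
wrist_force: [0.0, -0.5, -0.3]
width: 53.5
gripper_force: 0.0
```

Run:
```python
from station import *
from w import *
f=grab_frame("wrist"); report(f); s=state(); print(s["position"],s["width"],s["t"]);cv2.imwrite("pics/w4.png",f["frame"][:,:,::-1])
```

```text
TRAY blue [485.  341.7] [63, 69] bays [492. 369.] [478. 314.]
yellow [314.2 212.9] [303, 201, 23, 24, 435] cap@50 [464.5 236.3]
red [  4.8 198.4] [0, 190, 8, 20, 45] cap@50 [452.8   3.3]
TRAY red [491.7  47. ] [76, 50] bays [499.  20.] [485.  74.]
red [151.  205.3] [140, 202, 18, 8, 53] cap@50 [458.3 112.5]
[466.17780344 238.43782925 121.50518809] 52.90041892449865 14.5667
```

View pics/w4.png

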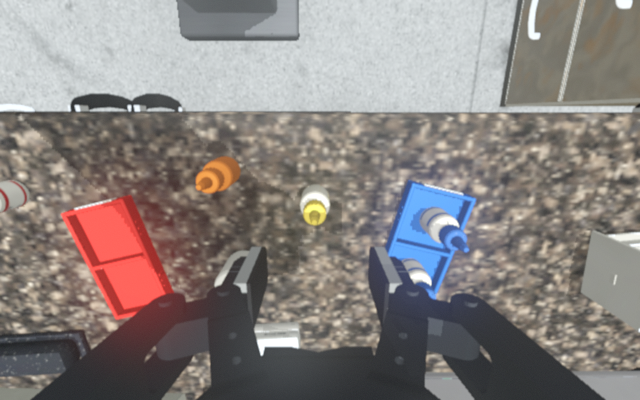

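Both blue bottles stand in their bays, at (440,228) and (420,275). Next is the left yellow bottle at (314,213).

Call:
{"name": "jog_arm", "arguments": {
  "rows": [0, -0.06, 0.9, 0, 0, 0, 0, 0, 0.9, 0, 0, 0, 0, 0, 0.8, 0, 0, 0, 0, 0, 0.5, 0, 0, 0, 0, 0, 0.3, 0, 0, 0, 0, 0, 0.17, 0, 0, 0, 0, 0, 0, 0, 0, 0, 0, 0, 0, 0, 0, 0]
}}

```text
t: 15.23
position: [466.3, 235.9, 14.8]
eef_rot: [0.0, -0.0, 1.0, 0.0]
wrist_force: [-0.4, 0.5, -0.1]
width: 52.5
gripper_force: 0.0
```

Call:
{"name": "jog_arm", "arguments": {
  "rows": [0, 0, 0, 0, 0, 0, 0, 0, 0, 0, 0, 0, 0, 0, 0, 0, 0, 0, 0, 0, 0, 0, 0, 0, 0, 0, 0, 0, 0, 0, 0, 0, 0, 0, 0, 0, 0, 0, 0, 0, 0, 0],
  "fingers": 0.1
}}

```text
t: 15.82
position: [466.4, 235.8, 15.3]
eef_rot: [0.001, 0.0, 1.0, 0.0]
wrist_force: [-1.7, -0.2, 6.8]
width: 24.3
gripper_force: 24.3
```

Call:
{"name": "jog_arm", "arguments": {
  "rows": [0, 0, -0.5, 0, 0, 0, 0, 0, -0.8, 0, 0, 0, 0, 0, -0.9, 0, 0, 0, 0, 0, -0.9, 0, 0, 0, 0, -0.4, -0.5, 0, 0, 0, 0, -0.8, 0, 0, 0, 0, 0, -0.95, 0, 0, 0, 0, 0, -0.95, 0, 0, 0, 0, 0, -0.95, 0, 0, 0, 0, 0, -0.95, 0, 0, 0, 0]
}}

```text
t: 16.65
position: [465.8, 84.3, 123.0]
eef_rot: [0.0, -0.0, 1.0, 0.0]
wrist_force: [0.5, -0.7, -0.6]
width: 24.2
gripper_force: 24.7
```

Call:
{"name": "jog_arm", "arguments": {
  "rows": [-0.2, -0.95, 0, 0, 0, 0, -0.2, -0.95, 0, 0, 0, 0, -0.2, -0.95, 0, 0, 0, 0, -0.2, -0.95, 0, 0, 0, 0, -0.2, -0.95, 0, 0, 0, 0, -0.2, -0.95, 0, 0, 0, 0, -0.2, -0.95, 0, 0, 0, 0, -0.2, -0.95, 0, 0, 0, 0, -0.2, -0.95, 0, 0, 0, 0, -0.2, -0.8, 0, 0, 0, 0]
}}

```text
t: 17.48
position: [526.0, -197.2, 123.0]
eef_rot: [0.0, 0.0, 1.0, -0.0]
wrist_force: [0.3, 0.7, 0.0]
width: 23.9
gripper_force: 24.7
```

Call:
{"name": "jog_arm", "arguments": {
  "rows": [-0.07, -0.6, 0, 0, 0, 0, 0, -0.17, 0, 0, 0, 0, 0, 0, 0, 0, 0, 0, 0, 0, 0, 0, 0, 0]
}}

```text
t: 17.82
position: [527.9, -217.6, 122.5]
eef_rot: [-0.0, 0.0, 1.0, 0.0]
wrist_force: [0.1, 0.7, -0.6]
width: 24.2
gripper_force: 24.7
```

Run:
```python
from station import *
from w import *
f=grab_frame("wrist"); report(f); s=state(); print(s["position"],s["width"],s["t"]);cv2.imwrite("pics/w5.png",f["frame"][:,:,::-1])
```

```text
blue [ 35.1 170.5] [0, 154, 76, 32, 661] cap@50 [ 493.2 -424.6]
TRAY yellow [ 500.6 -229.1] [64, 117] bays [ 528. -223.] [ 473. -235.]
yellow [174.8 146.3] [158, 134, 33, 26, 616] cap@50 [ 475.8 -319.4]
red [571.2 124.7] [550, 112, 50, 26, 897] cap@50 [461.1 -38. ]
TRAY red [518.5  36.4] [55, 107] bays [545.  45.] [492.  28.]
[ 528.00425191 -216.96408261  122.49082704] 24.09106708530796 17.8667
```

View pics/w5.png

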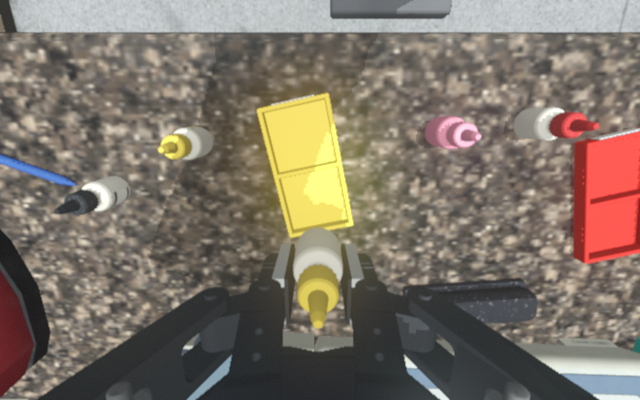

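The held yellow bottle is over the upper yellow bay (318,200), about 4 mm off in y. I'll correct and place it, then go to the other yellow at (175,146).

Call:
{"name": "jog_arm", "arguments": {
  "rows": [0, -0.13, 0.9, 0, 0, 0, 0, 0, 0.9, 0, 0, 0, 0, 0, 0.8, 0, 0, 0, 0, 0, 0.4, 0, 0, 0, 0, 0, 0.25, 0, 0, 0, 0, 0, 0.18, 0, 0, 0, 0, 0, 0, 0, 0, 0, 0, 0, 0, 0, 0, 0, 0, 0, 0, 0, 0, 0]
}}

```text
t: 18.62
position: [528.7, -222.2, 20.5]
eef_rot: [0.001, -0.0, 1.0, -0.0]
wrist_force: [0.4, 0.4, -0.2]
width: 24.2
gripper_force: 24.7
```

Call:
{"name": "jog_arm", "arguments": {
  "rows": [0, 0, 0, 0, 0, 0, 0, 0, 0, 0, 0, 0, 0, 0, 0, 0, 0, 0, 0, 0, 0, 0, 0, 0, 0, 0, -0.4, 0, 0, 0, 0, 0, -0.8, 0, 0, 0, 0, 0, -0.9, 0, 0, 0, 0, 0, -0.9, 0, 0, 0, 0, 0, -0.4, 0, 0, 0],
  "fingers": 0.62
}}

```text
t: 19.37
position: [529.0, -222.8, 125.4]
eef_rot: [0.002, 0.0, 1.0, -0.0]
wrist_force: [0.5, 0.5, 0.6]
width: 52.7
gripper_force: 0.0
```

Call:
{"name": "jog_arm", "arguments": {
  "rows": [0, -0.5, 0, 0, 0, 0, 0.5, -0.9, 0, 0, 0, 0, 0.6, -0.9, 0, 0, 0, 0, 0.5, -0.7, 0, 0, 0, 0, 0.15, -0.28, 0, 0, 0, 0, 0, 0, 0, 0, 0, 0, 0, 0, 0, 0, 0, 0]
}}

```text
t: 19.95
position: [475.6, -320.5, 121.8]
eef_rot: [0.0, 0.001, 1.0, 0.0]
wrist_force: [-0.6, 0.1, -0.6]
width: 52.7
gripper_force: 0.0
```

Run:
```python
from station import *
from w import *
f=grab_frame("wrist"); report(f); s=state(); print(s["position"],s["width"],s["t"]);cv2.imwrite("pics/w6.png",f["frame"][:,:,::-1])
```

```text
blue [118.9 211.9] [46, 186, 150, 53, 1208] cap@50 [ 472.8 -471.7]
TRAY yellow [ 478.9 -232.3] [62, 83] bays [ 506. -226.] [ 452. -238.]
yellow [316.4 214.5] [305, 202, 23, 25, 451] cap@50 [ 475.3 -320.7]
red [ 27.1 234.3] [0, 221, 64, 24, 1213] cap@50 [ 491.1 -547.2]
[ 476.13281273 -319.68717812  121.64644805] 53.35494994232653 20.0
```

View pics/w6.png

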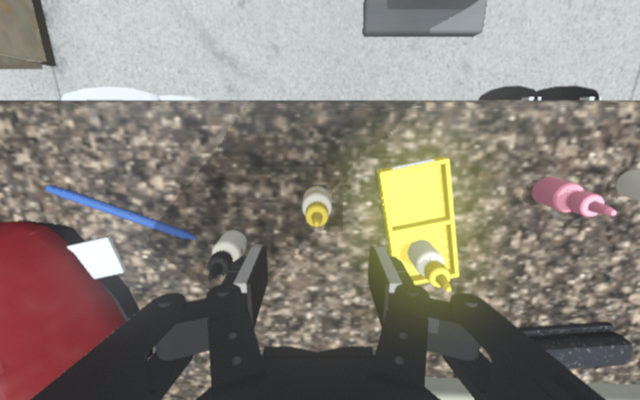

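The first yellow stands in its bay (430,260), and the second is centred below the gripper at (316,212).

Call:
{"name": "jog_arm", "arguments": {
  "rows": [0, 0, 0.9, 0, 0, 0, 0, 0, 0.9, 0, 0, 0, 0, 0, 0.8, 0, 0, 0, 0, 0, 0.5, 0, 0, 0, 0, 0, 0.3, 0, 0, 0, 0, 0, 0.17, 0, 0, 0, 0, 0, 0, 0, 0, 0, 0, 0, 0, 0, 0, 0]
}}

```text
t: 20.67
position: [476.1, -320.4, 15.0]
eef_rot: [0.0, -0.0, 1.0, -0.0]
wrist_force: [0.2, -0.1, 0.1]
width: 52.9
gripper_force: 0.0
```

Call:
{"name": "jog_arm", "arguments": {
  "rows": [0, 0, 0, 0, 0, 0, 0, 0, 0, 0, 0, 0, 0, 0, 0, 0, 0, 0, 0, 0, 0, 0, 0, 0, 0, 0, 0, 0, 0, 0, 0, 0, 0, 0, 0, 0, 0, 0, 0, 0, 0, 0],
  "fingers": 0.1
}}

```text
t: 21.25
position: [476.1, -320.7, 15.3]
eef_rot: [0.001, 0.0, 1.0, -0.0]
wrist_force: [-1.5, 1.0, 7.3]
width: 24.6
gripper_force: 24.5
```

Call:
{"name": "jog_arm", "arguments": {
  "rows": [0, 0, -0.5, 0, 0, 0, 0, 0, -0.8, 0, 0, 0, 0, 0, -0.9, 0, 0, 0, 0, 0, -0.9, 0, 0, 0, 0, 0.4, -0.5, 0, 0, 0, 0.1, 0.8, 0, 0, 0, 0, 0, 0.9, 0, 0, 0, 0, 0, 0.6, 0, 0, 0, 0, 0, 0.2, 0, 0, 0, 0, 0, 0, 0, 0, 0, 0]
}}

```text
t: 22.08
position: [473.0, -232.1, 122.9]
eef_rot: [0.0, -0.001, 1.0, 0.0]
wrist_force: [1.6, -0.5, -1.0]
width: 24.2
gripper_force: 24.7
```

Run:
```python
from station import *
from w import *
f=grab_frame("wrist"); report(f); s=state(); print(s["position"],s["width"],s["t"])
```

```text
blue [ 49.7 221.6] [0, 201, 105, 40, 883] cap@50 [ 479.  -439.2]
TRAY yellow [ 481.  -231.2] [61, 81] bays [ 508. -225.] [ 454. -237.]
TRAY red [486.5  19.5] [57, 76] bays [487.  -9.] [486.  47.]
[ 472.87403453 -233.38526309  122.87158605] 24.212178903978042 22.1333
```

Call:
{"name": "jog_arm", "arguments": {
  "rows": [0, 0, 0.9, 0, 0, 0, 0, 0, 0.9, 0, 0, 0, 0, 0, 0.8, 0, 0, 0, 0, 0, 0.4, 0, 0, 0, 0, 0, 0.25, 0, 0, 0, 0, 0, 0.18, 0, 0, 0, 0, 0, 0, 0, 0, 0, 0, 0, 0, 0, 0, 0, 0, 0, 0, 0, 0, 0]
}}

```text
t: 22.88
position: [473.2, -233.8, 20.5]
eef_rot: [0.001, 0.0, 1.0, -0.0]
wrist_force: [-0.6, -0.4, -0.3]
width: 23.9
gripper_force: 24.7
```

Call:
{"name": "jog_arm", "arguments": {
  "rows": [0, 0, 0, 0, 0, 0, 0, 0, 0, 0, 0, 0, 0, 0, 0, 0, 0, 0, 0, 0, 0, 0, 0, 0, 0, 0, -0.4, 0, 0, 0, 0, 0, -0.8, 0, 0, 0, 0, 0, -0.9, 0, 0, 0, 0, 0, -0.9, 0, 0, 0, 0, 0, -0.4, 0, 0, 0],
  "fingers": 0.62
}}

```text
t: 23.63
position: [473.4, -234.2, 125.2]
eef_rot: [0.002, 0.0, 1.0, -0.0]
wrist_force: [1.1, -1.1, 0.7]
width: 52.8
gripper_force: 0.0
```

Call:
{"name": "jog_arm", "arguments": {
  "rows": [0, 0.5, 0, 0, 0, 0, 0, 0.9, 0, 0, 0, 0, 0.1, 0.9, 0, 0, 0, 0, 0.1, 0.95, 0, 0, 0, 0, 0.1, 0.95, 0, 0, 0, 0, 0.08, 0.95, 0, 0, 0, 0, 0, 0.8, 0, 0, 0, 0, 0, 0.5, 0, 0, 0, 0, 0, 0.05, 0, 0, 0, 0, 0, 0, 0, 0, 0, 0]
}}

```text
t: 24.47
position: [461.2, -37.9, 121.9]
eef_rot: [0.0, -0.001, 1.0, 0.0]
wrist_force: [0.1, -0.5, -0.2]
width: 52.9
gripper_force: 0.0
```

Run:
```python
from station import *
from w import *
f=grab_frame("wrist"); report(f); s=state(); print(s["position"],s["width"],s["t"]);cv2.imwrite("pics/w7.png",f["frame"][:,:,::-1])
```

```text
TRAY yellow [ 468.5 -232.7] [101, 68] bays [ 469. -261.] [ 468. -205.]
TRAY red [484.   40.2] [62, 43] bays [487.  12.] [481.  68.]
red [317.5 213.9] [307, 202, 22, 24, 439] cap@50 [460.3 -37.2]
[461.167205   -38.78685734 121.80237244] 53.231427674665206 24.5167
```

View pics/w7.png

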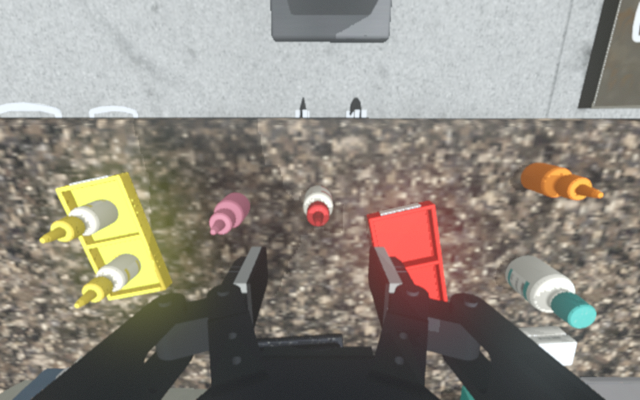

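Both yellows stand in their bays, at (95,218) and (118,272). The red bottle is centred at (318,212), so I'll grasp it and move it to the near red bay at about (499,43).

Call:
{"name": "jog_arm", "arguments": {
  "rows": [0, 0, 0.9, 0, 0, 0, 0, 0, 0.9, 0, 0, 0, 0, 0, 0.8, 0, 0, 0, 0, 0, 0.5, 0, 0, 0, 0, 0, 0.3, 0, 0, 0, 0, 0, 0.17, 0, 0, 0, 0, 0, 0, 0, 0, 0, 0, 0, 0, 0, 0, 0]
}}

```text
t: 25.18
position: [461.5, -39.0, 14.9]
eef_rot: [0.0, 0.0, 1.0, -0.0]
wrist_force: [-0.8, -0.5, 0.9]
width: 53.0
gripper_force: 0.0
```

Call:
{"name": "jog_arm", "arguments": {
  "rows": [0, 0, 0, 0, 0, 0, 0, 0, 0, 0, 0, 0, 0, 0, 0, 0, 0, 0, 0, 0, 0, 0, 0, 0, 0, 0, 0, 0, 0, 0, 0, 0, 0, 0, 0, 0, 0, 0, 0, 0, 0, 0],
  "fingers": 0.1
}}

```text
t: 25.77
position: [461.7, -38.4, 15.2]
eef_rot: [0.001, -0.0, 1.0, 0.0]
wrist_force: [-1.0, -0.5, 9.8]
width: 24.0
gripper_force: 24.6
```

Call:
{"name": "jog_arm", "arguments": {
  "rows": [0, 0, -0.5, 0, 0, 0, 0, 0, -0.8, 0, 0, 0, 0, 0, -0.9, 0, 0, 0, 0, 0, -0.9, 0, 0, 0, -0.3, 0.4, -0.5, 0, 0, 0, -0.5, 0.8, 0, 0, 0, 0, -0.4, 0.9, 0, 0, 0, 0, -0.07, 0.5, 0, 0, 0, 0, 0, 0.13, 0, 0, 0, 0, 0, 0, 0, 0, 0, 0]
}}

```text
t: 26.6
position: [499.1, 44.5, 122.6]
eef_rot: [0.0, -0.001, 1.0, 0.0]
wrist_force: [-0.5, 0.7, 0.1]
width: 24.3
gripper_force: 24.8
```

Run:
```python
from station import *
from w import *
f=grab_frame("wrist"); report(f); s=state(); print(s["position"],s["width"],s["t"])
```

```text
TRAY blue [504.  319.1] [96, 47] bays [531. 312.] [477. 326.]
TRAY yellow [ 498.5 -214.5] [59, 112] bays [ 526. -209.] [ 471. -220.]
TRAY red [507.6  45.8] [60, 82] bays [535.  53.] [480.  39.]
[498.92521724  43.29050887 122.53539297] 23.635855635955636 26.65
```

Call:
{"name": "jog_arm", "arguments": {
  "rows": [0, 0, 0.9, 0, 0, 0, 0, 0, 0.9, 0, 0, 0, 0, 0, 0.8, 0, 0, 0, 0, 0, 0.4, 0, 0, 0, 0, 0, 0.25, 0, 0, 0, 0, 0, 0.18, 0, 0, 0, 0, 0, 0, 0, 0, 0, 0, 0, 0, 0, 0, 0, 0, 0, 0, 0, 0, 0]
}}

```text
t: 27.4
position: [499.8, 43.3, 20.4]
eef_rot: [0.001, 0.0, 1.0, 0.0]
wrist_force: [0.2, 0.3, -0.5]
width: 24.1
gripper_force: 24.8
```

Call:
{"name": "jog_arm", "arguments": {
  "rows": [0, 0, 0, 0, 0, 0, 0, 0, 0, 0, 0, 0, 0, 0, 0, 0, 0, 0, 0, 0, 0, 0, 0, 0, 0, 0, -0.4, 0, 0, 0, 0, 0, -0.8, 0, 0, 0, 0, 0, -0.9, 0, 0, 0, 0, 0, -0.9, 0, 0, 0, 0, 0, -0.9, 0, 0, 0, 0, 0, -0.9, 0, 0, 0],
  "fingers": 0.62
}}

```text
t: 28.23
position: [499.0, 43.3, 164.9]
eef_rot: [-0.0, 0.0, 1.0, -0.0]
wrist_force: [0.5, 0.8, -0.7]
width: 52.9
gripper_force: 0.0
```

Call:
{"name": "jog_arm", "arguments": {
  "rows": [0.5, 0, -0.6, 0, 0, 0, 0.8, 0, -0.6, 0, 0, 0, 0.5, 0, -0.6, 0, 0, 0, 0, 0, -0.6, 0, 0, 0, 0, 0, 0, 0, 0, 0, 0, 0, 0, 0, 0, 0]
}}

```text
t: 28.73
position: [445.7, 43.7, 236.4]
eef_rot: [0.001, -0.0, 1.0, 0.001]
wrist_force: [0.3, -0.1, -0.4]
width: 52.8
gripper_force: 0.0
```

Run:
```python
from station import *
from w import *
w=grab_frame("wrist")["frame"]; s=grab_frame("side")["frame"]; t=grab_frame("top")["frame"]
a=cv2.resize(s[160:310,275:375],None,fx=2,fy=2); b=cv2.resize(t[155:225,165:490],None,fx=1.4,fy=1.4)
o=np.zeros((700-100,640+0,3),'uint8'); o[:300,:640]=w[:300]; o[300:600,:200]=a; o[300:300+b.shape[0],200:200+min(b.shape[1],440)]=b[:,:440]
cv2.imwrite("pics/end.png",o[:,:,::-1]); q=state(); print(q["position"],q["t"])
```

```text
[445.04819249  43.31562766 234.83981405] 28.8833
```

View pics/end.png

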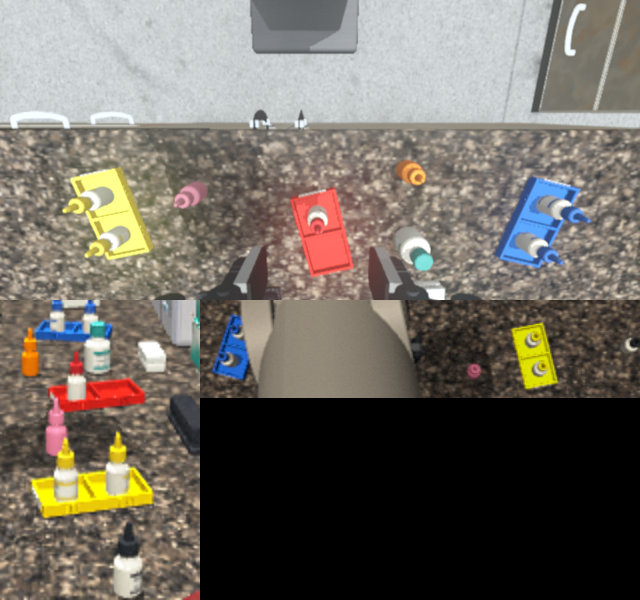

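The final picture shows all five bottles upright in their own bays: yellow (95,200) and (110,240), red (318,220), blue (555,208) and (535,245). The teal, black, pink and orange bottles are still standing where they were.

```bash
python3 -c "
from station import *
print(hand_in())"
```

```text
the job is handed in; nothing more can be done
None
```

All five bottles are upright in their matching trays, each in its own bay, none of the other bottles was moved, and the job was handed in at about 29 s.

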